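# Cure the rocking corner of a jig plate

### The arm

A 6-joint arm with a two-finger parallel gripper is mounted at the origin on a cart in front of the work surface, level with it; the furniture and walls round the work are solid. World frame = base frame: x ahead of the robot, y to its left, z up, the work surface at z = 0. Lengths are in mm, angles in rad, forces in N, time in s.
With the tool pointing down it reaches from about 325 to 775 mm from the base axis. Payload 5.5 kg.
Tool frame: the origin (TCP) lies on the centre line of the jaws, within the pads' length; the fingertips stand 22 mm ahead of it and the grasp point (between the pads) lies 3 mm ahead of it; y points along the fingers, x is the direction in which the jaws open and shut, and the axes are right-handed (so a half turn about y gives the same grasp; the last joint's range is limited). The gripper opens to 85 mm and grips with 20 to 120 N. Pads are 22 mm wide; open, the fingers measure 114 mm over their backs; the gripper's body (76 mm by 85 mm) begins 54 mm behind the grasp point. The pads swing forward as they close: fully open they stand 13 mm farther back than shut.
Start: joints at [1.157, 0.091, 1.231, -0, 1.82, -0.057], TCP at [209.572, 562.224, 253.275] pointing down, gripper open.
Joint ranges: [-2.87, 2.87], [-0.86, 2.18], [0.17, 2.46], [-1.51, 4.65], [0.06, 2.69], [-2.65, 2.65]. Speed limits (rad/s): [2.57, 2.57, 3.01, 3.14, 3.14, 3.14].

### API

Orientations are given as a unit quaternion [x, y, z, w].
In Python, from station import r, sensors, grab_frame, order gives the robot as it stands. Calls block until the motion is done:
- r.move_to(position, orientation): joint-space move of the TCP to a pose.
- r.move_l(position, rot=None, velocity=150, threshold=None): straight line of the TCP; rot=None keeps the orientation; velocity is the mean speed in mm/s. With threshold (N) it stops when the force on the tool has changed by that much, and returns True; else False.
- r.move_joints(angles): joint-space move.
- r.let_go() and r.close(): open the fingers fully, or close them until they stop; the grip force is fixed at half the most.
- r.dwell(seconds).
- r.inverse_kinematics(position, orientation): joint angles nearest the present ones, or None.
- sensors.read_state(): the state.
- grab_frame(name): name is "side" or "top" or "wrist"; returns a dict with "color" (420x560x3 uint8, blue, green, red), "camera_matrix" (3x3 intrinsics, pixels), "dist_coeffs" ([k1, k2, p1, p2, k3] as OpenCV has them; the pictures are not rectified), "rvec" (rotation vector, rad) and "tvec" (3), from world to camera coordinates, as OpenCV has them; the wrist camera has in their place "tool_from_camera" (4x4, takes a point from camera to tool coordinates, whose origin is the TCP and whose axes are the tool frame's). Camera axes: x right, y down, z forward; pixel columns grow to the right and rows downward; lengths in mm; the calibration is good to about 2 mm. A picture is of the moment at which its call begins: read the wrist's pose just before it. There is no depth.
A pose or a line that the arm cannot do raises r.PlanningError and nothing moves.
- order.job_done(): hands the job in, once; it reports no verdict.
The state is a dict: "clock": time; "joints": joint angles; "qd": joint speeds; "tau": joint torques, N m; "position": TCP position; "orientation": TCP orientation; "force": force on the tool from outside, world axes, zero at the start; "wrist_torque": the same for the moment, N m; "finger_gap": opening from 0.0 (shut) to 1.0 (fully open).
Only numpy, scipy, OpenCV 4.12 (cv2) and the standard library are available. Lean on these libraries where they do the work, as an engineer would, in place of code of your own. Each camera call takes 0.05 s, during which the arm holds its last target.

### The job

The small jig plate on the bench rocks at one corner: press down gently on its corners with the closed fingertips, one after the other, until you find the corner that gives way. Then press down the raised shim leaf beside that corner until it lies flat, and let go. Leave the other three shim leaves standing up, pick nothing up, and do not disturb the loose things round the stand.

Things in the scene. Friction and masses are not known exactly. Their poses are not given: they have to be found in the camera images.
- stand: fixed steel stand, 132 (x) x 220 (y) mm, carries plate and shim leaves. Origin: centre of its underside, on the bench; x to the back, away from the robot, y left, z up; yaw within 0.3 rad. Hidden in pockets under the plate's feet are four packing pieces: three fill their gap, one is 7.5 mm too thin (the rocking corner); which one changes every time and cannot be seen.
- plate: aluminium jig plate 120 (x) x 136 (y) x 7 mm on a centre mount, screw cap 22 mm wide, 4 mm high in the middle. Origin: middle of its underside, 30 mm up; axes as the stand's when level. Fixed to the mount. The rocking corner gives from first touch, its mark goes down 6 mm at about 5 N, then stops hard; it springs back level. Firm corners go down under 1.5 mm at 15 N.
- corner_fl (a point): pressing point on the plate's top at its front left corner, a round polished mark 18 mm wide, 38 mm to the front and 49 mm to the left of the plate's centre, 37 mm above the bench while level; the shim leaf's hinge stands 4 to 9 mm higher than the plate, from 21 mm outward of this point
- corner_fr (a point): pressing point on the plate's top at its front right corner, a round polished mark 18 mm wide, 38 mm to the front and 49 mm to the right of the plate's centre, 37 mm above the bench while level; the shim leaf's hinge stands 4 to 9 mm higher than the plate, from 21 mm outward of this point
- corner_bl (a point): pressing point on the plate's top at its back left corner, a round polished mark 18 mm wide, 38 mm to the back and 49 mm to the left of the plate's centre, 37 mm above the bench while level; the shim leaf's hinge stands 4 to 9 mm higher than the plate, from 21 mm outward of this point
- corner_br (a point): pressing point on the plate's top at its back right corner, a round polished mark 18 mm wide, 38 mm to the back and 49 mm to the right of the plate's centre, 37 mm above the bench while level; the shim leaf's hinge stands 4 to 9 mm higher than the plate, from 21 mm outward of this point
- shim_fl (a joint): front left steel shim leaf: tab 22 mm wide, 50 long, pointing left. Hinge along the stand's x, 45 mm front, 75 mm left of its centre, 41 mm up. 0 = raised 0.45 rad, 0.45 = flat, at a stop. Starts at 0 to 0.05; stiff (6 to 7 N down on the tab), stays where left. Its toe goes under the plate's foot: at a firm corner it jams near 0.27, at the rocking corner it goes flat and then carries the foot
- tab_fl (a point): pressing point on top of the front left shim leaf, 32 mm from its hinge axis and 1.5 mm above the mid-plane of the leaf; 57 mm above the bench with the leaf up, 42.5 mm (and 107 mm sideways from the stand's centre) with it flat
- shim_fr (a joint): front right steel shim leaf: tab 22 mm wide, 50 long, pointing right. Hinge along the stand's x, 45 mm front, 75 mm right of its centre, 41 mm up. 0 = raised 0.45 rad, 0.45 = flat, at a stop. Starts at 0 to 0.05; stiff (6 to 7 N down on the tab), stays where left. Its toe goes under the plate's foot: at a firm corner it jams near 0.27, at the rocking corner it goes flat and then carries the foot
- tab_fr (a point): pressing point on top of the front right shim leaf, 32 mm from its hinge axis and 1.5 mm above the mid-plane of the leaf; 57 mm above the bench with the leaf up, 42.5 mm (and 107 mm sideways from the stand's centre) with it flat
- shim_bl (a joint): back left steel shim leaf: tab 22 mm wide, 50 long, pointing left. Hinge along the stand's x, 45 mm back, 75 mm left of its centre, 41 mm up. 0 = raised 0.45 rad, 0.45 = flat, at a stop. Starts at 0 to 0.05; stiff (6 to 7 N down on the tab), stays where left. Its toe goes under the plate's foot: at a firm corner it jams near 0.27, at the rocking corner it goes flat and then carries the foot
- tab_bl (a point): pressing point on top of the back left shim leaf, 32 mm from its hinge axis and 1.5 mm above the mid-plane of the leaf; 57 mm above the bench with the leaf up, 42.5 mm (and 107 mm sideways from the stand's centre) with it flat
- shim_br (a joint): back right steel shim leaf: tab 22 mm wide, 50 long, pointing right. Hinge along the stand's x, 45 mm back, 75 mm right of its centre, 41 mm up. 0 = raised 0.45 rad, 0.45 = flat, at a stop. Starts at 0 to 0.05; stiff (6 to 7 N down on the tab), stays where left. Its toe goes under the plate's foot: at a firm corner it jams near 0.27, at the rocking corner it goes flat and then carries the foot
- tab_br (a point): pressing point on top of the back right shim leaf, 32 mm from its hinge axis and 1.5 mm above the mid-plane of the leaf; 57 mm above the bench with the leaf up, 42.5 mm (and 107 mm sideways from the stand's centre) with it flat
- adapter: loose steel coaxial adapter, stepped round, 20 mm wide, 34 mm tall, stands upright on the bench beyond the stand's left side, between the two left shim leaves; bystander, origin at the centre of its underside, z up
- load: loose round coaxial load with a small coloured dot on top, 21 mm wide, 32 mm tall, stands upright on the bench beyond the stand's right side, between the two right shim leaves; bystander, origin at the centre of its underside, z up
- jar: loose screw-top jar, 47 mm wide, 50 mm tall, on the bench right of the stand; bystander, origin at the centre of its underside, z up
- wrench: loose small torque wrench, 21 x 146 x 21 mm, long along its y, lies on the bench in front of the stand; bystander, origin at the centre of its underside
- marker: loose marker pen, 12 x 134 x 14 mm, long along its y, lies on the bench behind the stand; bystander, origin at the centre of its underside

How it is judged:
By the outcome, as a careful person would: the job done as asked, in the order asked, and still so for the second after the job is handed in, with the robot touching nothing.
It also fails if it takes over 48 s, if anything falls off the work surface, if the arm or the gripper's body presses on something with over 40 N, if the wrist force passes 120 N, or if a joint passes its speed limit or range.

## Working session

There is one attempt and no reset: what is moved stays moved. The work goes in short steps, each a Python script; the robot and the scene stay as the last script left them, time stands still between calls to the robot, and variables do not carry over. Pictures are saved under pics/ and viewed, and the job is handed in when it is done.

```bash
mkdir -p pics; ls; python3 - <<'E'
from station import r, sensors, grab_frame, order
import cv2
s=sensors.read_state();print(s)
for n in("top","side"):
    f=grab_frame(n);cv2.imwrite(f"pics/{n}0.png",f["color"])
    print(n,f["camera_matrix"],f["dist_coeffs"],f["rvec"],f["tvec"])
E
```

```text
pics
{'clock': 0.0, 'joints': array([ 1.15728586e+00,  9.18750467e-02,  1.23192247e+00,  3.69504145e-06,
        1.81978719e+00, -5.66465462e-02]), 'qd': array([-0.00059925, -0.00036632,  0.0003539 ,  0.00011339,  0.00030266,
       -0.0006421 ]), 'tau': array([-2.53591075e-03, -4.58698404e+01, -4.18046057e+01, -8.00876660e-05,
        1.09369308e-02, -7.84542863e-06]), 'position': array([209.47465432, 561.98501094, 252.12047201]), 'orientation': array([ 0.5811717 ,  0.40271737, -0.40391932, -0.58043722]), 'force': array([-0.49050242,  0.88451272,  0.70803461]), 'wrist_torque': array([-0.0109901 , -0.04768339,  0.02180351]), 'finger_gap': 1.0025544568241052}
top [[536.79423893   0.         277.15879035]
 [  0.         536.79423893 202.80479577]
 [  0.           0.           1.        ]] [0.0142562 0.        0.        0.        0.       ] [ 2.18457069 -2.15184336  0.05253487] [-105.00435688  545.11824347 1016.42507015]
side [[440.44541044   0.         283.12092174]
 [  0.         440.44541044 212.21513942]
 [  0.           0.           1.        ]] [0.04516102 0.         0.         0.         0.        ] [ 2.12348746 -0.20989886  0.11784438] [-535.24868395   33.03257747  905.20959122]
```

View pics/top0.png

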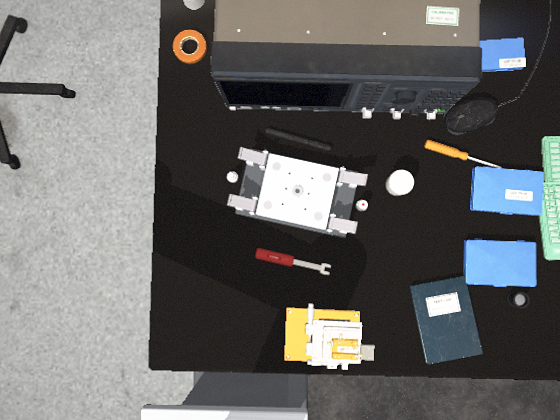

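View pics/side0.png

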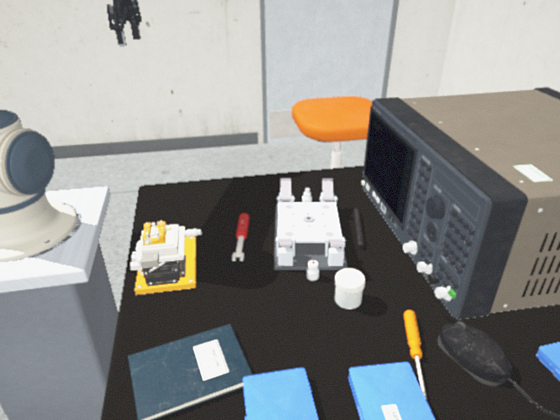

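The top view shows the plate centre near (298,190) and the four leaves at its corners. I'll enlarge that area.

```bash
python3 - <<'E'
import cv2
a=cv2.imread("pics/top0.png")[110:290,215:415]
cv2.imwrite("pics/topz.png",cv2.resize(a[20:140,0:160],None,fx=5,fy=5,interpolation=cv2.INTER_CUBIC))
E
```

```text
(no output)
```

View pics/topz.png

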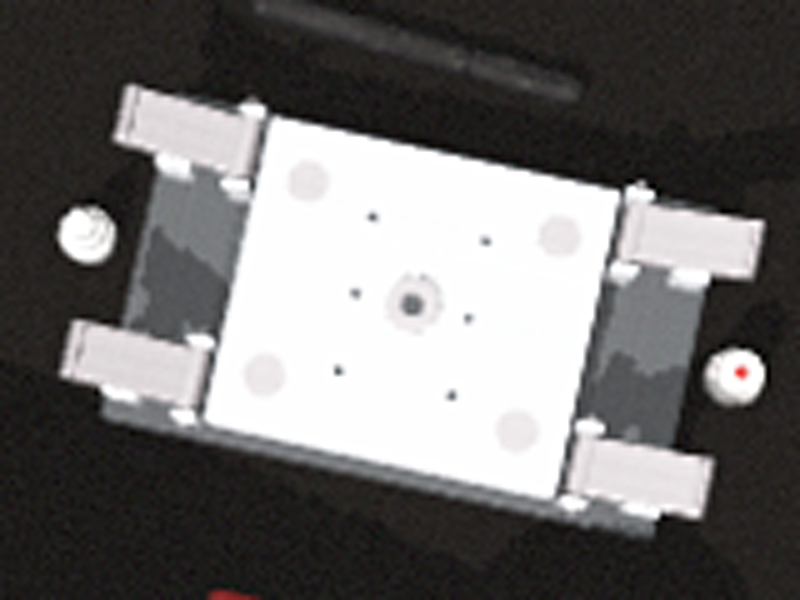

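The four round marks are clear in the crop, bl (308,181), br (559,236), fl (265,375) and fr (517,430). The cap is at (413,303). Next I locate them in the raw picture and cast rays onto z=37.

```bash
cat > h.py <<'E'
from station import r, sensors, grab_frame, order
import cv2, numpy as np
from scipy.spatial.transform import Rotation as R
def cast(f,px,z):
    u=cv2.undistortPoints(np.array([[px]],float),f["camera_matrix"],f["dist_coeffs"])[0,0]
    Rm=cv2.Rodrigues(f["rvec"])[0]; t=np.ravel(f["tvec"])
    c=-Rm.T@t; d=Rm.T@np.array([u[0],u[1],1]); return c+d*(z-c[2])/d[2]
def proj(f,p):
    return cv2.projectPoints(np.array(p,float).reshape(-1,3),f["rvec"],f["tvec"],f["camera_matrix"],f["dist_coeffs"])[0].reshape(-1,2)
E
python3 - <<'E'
from h import *
f=grab_frame("top"); a=f["color"]
g=cv2.resize(a[130:250,215:375],None,fx=5,fy=5,interpolation=cv2.INTER_CUBIC).astype(float).mean(2)
loc={"corner_fl":(-38,49),"corner_fr":(-38,-49),"corner_bl":(38,49),"corner_br":(38,-49)}
guess={"corner_bl":(308,181),"corner_br":(559,236),"corner_fl":(265,375),"corner_fr":(517,430)}
W=[];L=[]
for k,(x,y) in guess.items():
    p=g[y-27:y+28,x-27:x+28]; w=np.clip(252-p,0,40); w[w<6]=0
    yy,xx=np.mgrid[y-27:y+28,x-27:x+28]
    cx,cy=(w*xx).sum()/w.sum(),(w*yy).sum()/w.sum()
    px=((cx+.5)/5-.5+215,(cy+.5)/5-.5+130)
    P=cast(f,px,37);W.append(P[:2]);L.append(loc[k]);print(k,(cx,cy),P.round(1), (w>0).sum())
W=np.array(W);L=np.array(L,float)
wc=W.mean(0);yaw=np.angle((((W-wc)@[1,1j])*np.conj(L@[1,1j])).sum())
c,s=np.cos(yaw),np.sin(yaw);res=W-(wc+L@np.array([[c,-s],[s,c]]).T)
print("centre",wc,"yaw",yaw,res.round(1),"cap",cast(f,((413.5)/5-.5+215,(303.5)/5-.5+130),41))
# side view check
fs=grab_frame("side"); b=fs["color"].copy()
M=np.array([[c,-s],[s,c]])
pts=[[*(wc+M@l),37] for l in L]+[[*wc,41]]+[[*(wc+M@np.array([sx*45,sy*104])),57] for sx in(1,-1) for sy in(1,-1)]
q=proj(fs,pts)
z=cv2.resize(b[160:290,240:400],None,fx=5,fy=5,interpolation=cv2.INTER_CUBIC)[:600]
for p in q: cv2.circle(z,tuple(int(v) for v in ((p-[240,160])*5+2)),4,(0,0,255),1)
cv2.imwrite("pics/sidez.png",z)
E
```

```text
corner_bl (np.float64(307.525078369906), np.float64(181.13678347514556)) [616.  -94.1  37. ] 1419
corner_br (np.float64(559.151497047586), np.float64(236.0329281000347)) [ 596.1 -190.1   37. ] 1473
corner_fl (np.float64(263.67125668649516), np.float64(375.04250887786753)) [541.6 -78.7  37. ] 1458
corner_fr (np.float64(516.5457765157427), np.float64(430.91615439822766)) [ 521.8 -174.7   37. ] 1468
centre [ 568.88531732 -134.39730095] yaw -0.20407026967646508 [[-0. -0.]
 [-0. -0.]
 [ 0.  0.]
 [ 0. -0.]] cap [ 569.43343246 -134.92249379   41.        ]
```

View pics/sidez.png

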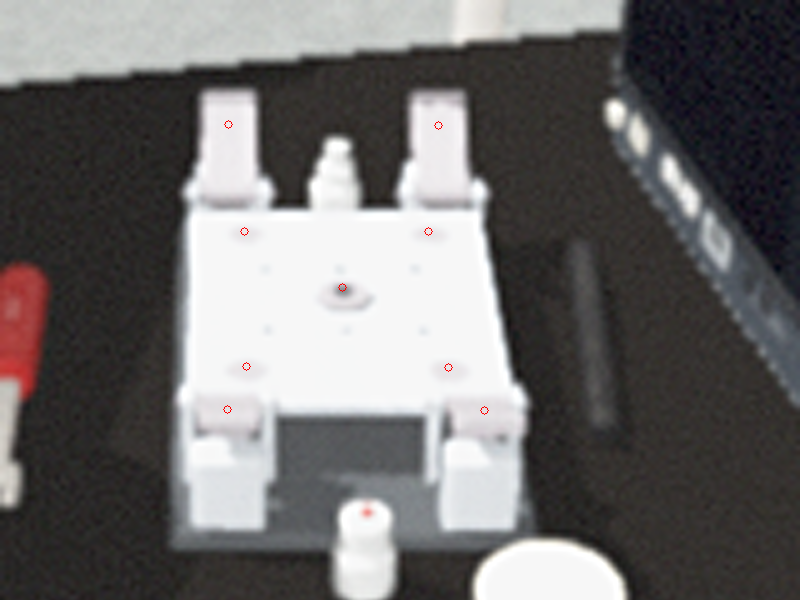

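The side-view overlay agrees: the projected marks, cap and tabs fall within about 1 px of where they appear. The mark spacing also matches the given sizes, with residuals under 0.1 mm. Before approaching I check clearance to the instrument behind.

```bash
cat >> h.py <<'E'
C=np.array([568.9,-134.5]);YAW=-0.204
c_,s_=np.cos(YAW),np.sin(YAW);M=np.array([[c_,-s_],[s_,c_]])
def W(l): return C+M@np.array(l,float)
X=np.array([c_,s_,0]);Yd=np.array([0,0,-1.])
def quat(sg):
    x=sg*X; return R.from_matrix(np.c_[x,Yd,np.cross(x,Yd)]).as_quat()
def pose(l,tipz): return [*W(l),tipz+22]
COR={"fl":(-38,49),"fr":(-38,-49),"bl":(38,49),"br":(38,-49)}
E
python3 - <<'E'
from h import *
f=grab_frame("top");fs=grab_frame("side")
for px,z in [((220,80),0),((225,105),0),((355,110),0),((213,75),150),((475,72),150),((213,75),200),((212,42),200),((367,112),30)]: print("top",px,z,cast(f,px,z).round())
for px in [(372,98),(497,178)]:
  for z in (150,200,250): print("side",px,z,cast(fs,px,z).round())
for px in [(362,190),(462,312)]: print("side",px,cast(fs,px,0).round())
for sg in (1,-1):
    for k,l in COR.items():
        q=r.inverse_kinematics(pose(l,37),quat(sg)); print(sg,k,None if q is None else np.round(q,2))
E
```

```text
top (220, 80) 0 [794.  23.   0.]
top (225, 105) 0 [743.  11.   0.]
top (355, 110) 0 [ 735. -248.    0.]
top (213, 75) 150 [756.  14. 150.]
top (475, 72) 150 [ 764. -433.  150.]
top (213, 75) 200 [740.   6. 200.]
top (212, 42) 200 [795.   9. 200.]
top (367, 112) 30 [ 724. -267.   30.]
side (372, 98) 150 [826. 225. 150.]
side (372, 98) 200 [764.  77. 200.]
side (372, 98) 250 [702. -71. 250.]
side (497, 178) 150 [ 876. -240.  150.]
side (497, 178) 200 [ 807. -323.  200.]
side (497, 178) 250 [ 738. -406.  250.]
side (362, 190) [740.  17.  -0.]
side (462, 312) [ 758. -391.    0.]
1 fl [-0.21  0.    1.67 -0.    1.47 -0.  ]
1 fr [-0.39  0.01  1.66 -0.    1.47 -0.18]
1 bl [-0.21  0.2   1.46 -0.    1.48 -0.  ]
1 br [-0.36  0.21  1.45 -0.    1.49 -0.16]
-1 fl None
-1 fr None
-1 bl None
-1 br None
```

The instrument front is at x≥725, so the gripper body, reaching about x≈665, clears it. Now I close the fingers and press the first corner, front left.

```bash
cat >> h.py <<'E'
def press(k):
    l=COR[k]
    r.move_l(pose(l,42),velocity=60)
    r.dwell(0.2)
    s0=sensors.read_state()
    h1=r.move_l(pose(l,33.5),velocity=12,threshold=3)
    s1=sensors.read_state()
    h2=r.move_l(pose(l,26),velocity=10,threshold=9) 
    s2=sensors.read_state()
    print(k,"hits",h1,h2,[(round(s["clock"],2),round(float(s["position"][2])-22,2),(s["force"]-s0["force"]).round(1)) for s in (s0,s1,s2)], (s2["position"][:2]-W(l)).round(1))
    r.move_l(pose(l,60),velocity=80)
E
python3 - <<'E'
from h import *
r.close()
q=quat(1)
r.move_to(pose(COR["fl"],130),q)
r.move_l(pose(COR["fl"],60),velocity=150)
f=grab_frame("top");cv2.imwrite("pics/t1.png",f["color"][90:290,160:460]);f=grab_frame("side");cv2.imwrite("pics/s1.png",f["color"][100:300,200:420])
print(sensors.read_state())
E
python3 -c "
import cv2,numpy as np
a=cv2.imread('pics/t1.png');b=cv2.imread('pics/s1.png')
cv2.imwrite('pics/ts1.png',np.hstack([cv2.resize(a,(420,280))[:, :400],cv2.resize(b,(308,280))]))"
```

```text
{'clock': 4.3667, 'joints': array([-2.06511407e-01, -1.63038417e-02,  1.64176470e+00,  3.36374581e-05,
        1.51333134e+00, -2.65845779e-03]), 'qd': array([-0.00099492, -0.00573618, -0.0034404 ,  0.00095306, -0.00274104,
       -0.00019084]), 'tau': array([ 3.28581082e-02, -3.94439507e+01, -4.01486278e+01,  2.23016948e-03,
        1.16559732e-02,  3.46907893e-05]), 'position': array([542.53656355, -78.91131453,  83.78153461]), 'orientation': array([ 0.70352769, -0.07096283,  0.0729347 , -0.70334458]), 'force': array([ 0.35716197, -1.12792063,  0.44833971]), 'wrist_torque': array([ 0.03881346, -0.05784113, -0.09690042]), 'finger_gap': -0.0022242982785376925}
```

View pics/ts1.png

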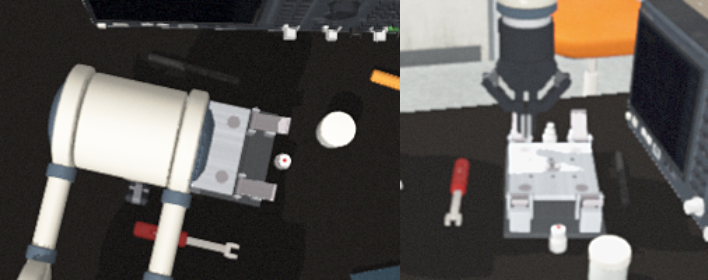

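The closed fingertips hang over the front-left corner (side panel, about (522,130)) and clear the leaf. Now I press.

```bash
python3 - <<'E'
from h import *
press("fl")
E
```

```text
fl hits True True [(5.02, 42.35, array([0., 0., 0.])), (5.67, 33.79, array([ 0.1, -0.9,  3.8])), (6.12, 31.38, array([-2.4, -1.1,  5.5]))] [-0.1  0.2]
```

Front left seems to give: 3.8 N at 33.8 mm, then a stop near 31.4 mm. I'll confirm with a step-by-step force profile, and use another corner as a comparison.

```bash
cat >> h.py <<'E'
def profile(k):
    l=COR[k]; r.move_l(pose(l,41),velocity=80); r.dwell(.2)
    s0=sensors.read_state();out=[]
    for z in (38.5,37.5,36.5,35.5,34.5,33.5,32.5):
        r.move_l(pose(l,z),velocity=15); r.dwell(.08)
        s=sensors.read_state();F=s["force"]-s0["force"]
        out.append((z,round(float(s["position"][2])-22,1),round(float(F[2]),1)))
        if F[2]>8: break
    print(k,s["clock"],out); r.move_l(pose(l,60),velocity=100)
E
python3 - <<'E'
from h import *
profile("fl")
r.move_l(pose(COR["fr"],60),velocity=150)
profile("fr")
E
```

```text
fl 9.6083 [(38.5, 38.5, 1.0), (37.5, 37.5, 0.8), (36.5, 36.6, 0.7), (35.5, 35.6, 1.8), (34.5, 34.6, 3.4), (33.5, 33.6, 3.3), (32.5, 32.6, 5.1)]
fr 13.15 [(38.5, 38.5, -0.5), (37.5, 37.5, -0.9), (36.5, 36.9, 2.8), (35.5, 36.7, 7.1), (34.5, 36.6, 11.1)]
```

Front left rocks: 5 N at 32.6 mm, soft all the way down. Front right is firm at about 36.7 mm with 11 N. Next I press leaf fl.

```bash
python3 - <<'E'
from h import *
T=(-45,106)
r.move_l(pose(COR["fr"],90),velocity=200)
r.move_l(pose(T,90),velocity=200)
r.move_l(pose(T,68),velocity=100); r.dwell(.15)
s0=sensors.read_state()
for z in (60,55,50,46,43,41,39.5,38.5):
    h=r.move_l(pose(T,z),velocity=30,threshold=30); s=sensors.read_state()
    F=(s["force"]-s0["force"]); print(z,h,round(s["clock"],2),(s["position"]-[*W(T),22]).round(1),F.round(1))
    if F[2]>25: break
r.dwell(.2);s=sensors.read_state();print((s["position"][2]-22).round(2),(s["force"]-s0["force"]).round(1))
E
```

```text
60 False 15.72 [-0.1  0.  59.8] [-0.1 -0.1 -0.2]
55 False 16.03 [ 0.2  0.1 55.3] [0.6 1.4 2.4]
50 False 16.35 [ 0.2  0.1 50.3] [1.  0.6 1.7]
46 False 16.63 [ 0.1  0.1 46.1] [3.  1.3 2.4]
43 False 16.88 [ 0.   0.1 43. ] [1.5 1.6 3.3]
41 False 17.13 [ 0.2  0.1 42.3] [-2.   2.7  7.9]
39.5 False 17.38 [ 0.3  0.1 42.1] [-4.5  2.9 15. ]
38.5 False 17.63 [ 0.3  0.  42. ] [-6.7  3.6 18.5]
42.05 [-7.3  3.2 19.5]
```

The leaf stopped hard at 42.1 mm, against 42.5 mm expected for flat. I'll retract straight up, move clear, and look.

```bash
python3 - <<'E'
from h import *
T=(-45,106)
r.move_l(pose(T,130),velocity=120)
r.move_to([300,350,250],quat(1))
f=grab_frame("top");fs=grab_frame("side")
a=cv2.resize(f["color"][130:280,215:375],None,fx=2.5,fy=2.5,interpolation=cv2.INTER_CUBIC)
b=cv2.resize(fs["color"][160:310,240:400],None,fx=2.5,fy=2.5,interpolation=cv2.INTER_CUBIC)
cv2.imwrite("pics/end.png",np.hstack([a,b]))
s=sensors.read_state();print(s["clock"],s["force"],s["position"])
a0=cv2.imread("pics/top0.png");d=cv2.absdiff(a0,f["color"]).max(2)
m=(d>60).astype(np.uint8);n,_,st,_=cv2.connectedComponentsWithStats(m);print([x.tolist() for x in st[1:] if x[4]>6])
E
```

```text
20.525 [-0.92268092 -0.06662507  0.85369   ] [300.65744767 349.47444317 249.54654492]
[[246, 161, 7, 5, 9], [227, 175, 9, 7, 28], [230, 194, 8, 3, 13], [250, 199, 6, 13, 30], [264, 204, 6, 5, 18], [235, 207, 7, 4, 16], [249, 212, 5, 3, 8], [256, 212, 26, 9, 36]]
```

View pics/end.png

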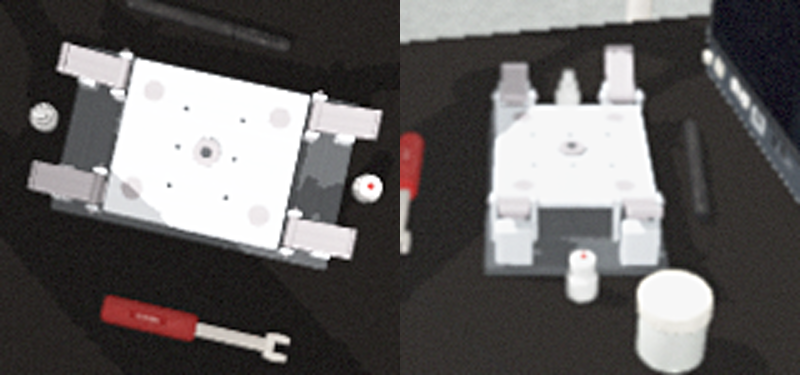

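The fl leaf now lies lower and shorter in the side view (at (514,83)), and the other three are still raised. The adapter is still at (232,177) in full-image pixels. The pixel differences near it look like arm shadow.

```bash
python3 - <<'E'
from h import *
order.job_done(); print(sensors.read_state()["clock"])
E
```

```text
the job is handed in; nothing more can be done
the job is handed in; nothing more can be done
```

The rocking corner is front left. I pressed its shim leaf (shim_fl) flat, moved the arm clear and handed the job in at about 20.5 s.

- **Finding the corner:** Front left gave way softly, needing about 5 N to reach 32.6 mm (4.4 mm below level). Front right, pressed for comparison, stayed firm at 36.6 mm under 11 N. I did not press the two back corners, since the rocking one was already found.
- **Pressing the leaf:** It went down to a hard stop at 42.1 mm with about 19 N on it; flat should be 42.5 mm. It did not jam partway, which also fits the rocking corner.
- **Last checks:** After the arm moved away, the pictures showed the fl leaf still down and the other three raised. The adapter was at the same pixels as before, and I saw no change in the other loose things. The before/after comparison showed differences only around the left leaves and the front-left part of the plate. I took those outside the leaf itself to be the arm's shadow.
- **Disagreements:** The pressing heights came out up to about 0.5 mm lower than given, which is within calibration. No check failed.

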